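# Push the carton home along the stock lane

### The arm

A 7-joint arm with a two-finger parallel gripper is mounted at the origin on the work surface. World frame = base frame: x ahead of the robot, y to its left, z up, the work surface at z = 0. Lengths are in m, angles in rad, forces in N, time in s.
With the tool pointing down it reaches from about 0.4 to 0.75 m from the base axis. Payload 19.5 kg.
Tool frame: the origin (TCP) lies between the finger pads; the fingertips stand 19 mm ahead of it and the grasp point (between the pads) is the TCP; x points along the fingers, y is the direction in which the jaws open and shut, and the axes are right-handed (so a half turn about x gives the same grasp; the last joint's range is limited). The gripper opens to 85 mm and grips with 20 to 120 N. Pads are 22 mm wide; open, the fingers measure 114 mm over their backs; the gripper's body (76 mm by 85 mm) begins 54 mm behind the grasp point. The pads swing forward as they close: fully open they stand 13 mm farther back than shut.
Start: joints at [-1.233, 0.707, -0.028, 1.485, 0.022, 0.951, -0.075], TCP at [0.213, 0.534, 0.25] pointing down, gripper open.
Joint ranges: [-2.71, 2.71], [-0.32, 2.16], [-1.57, 1.52], [0, 2.45], [-1.46, 4.6], [0, 2.02], [-2.83, 2.83]. Speed limits (rad/s): [1.89, 1.89, 2.57, 2.57, 3.01, 3.01, 3.01].

### API

Orientations are given as a 3x3 rotation matrix whose columns are the frame's x, y, z axes.
In Python, from workcell import * gives the robot as it stands.
- The arm moves only by the tool apply_moves, never from a script. Its argument "steps" is a list of rows, each a list of 5 numbers: the shift along the tool's x, y, z in cm, then the turn about the tool's x in rad, then the finger opening in cm, from 0 to 8.54. In form: [[tx, ty, tz, turn, claw], ...]. A call has 1 to 12 rows; each row is the pose to reach, as a shift and turn from the pose commanded when the call began, along the tool's axes at that moment; what a row does not reach only later rows make up. A row lasts 1/10 s, in which the tool goes at most 50 mm and 8.59 degrees, less where a joint would pass 70% of its speed; a pose out of reach is approached as far as the arm can. A call with a gripper value outside its range is refused whole. The fingers move at their own pace and stop on an object; "force" is the grip in N (left out, the last holds). Time passes only in rows, so rows that repeat a pose let the fingers close. It gives the time, the measured TCP pose, the force and the opening at its end, in the units of the state.
- sense(): the state, without advancing time (a new reading comes with each control period).
- camera(name): name is "scene" or "side" or "wrist"; returns the picture (384x512x3 uint8, red, green, blue); there is no depth.
- camera_params(name): a dict with "K" (3x3 intrinsics, pixels), "distortion" ([k1, k2, p1, p2, k3] as OpenCV has them; the pictures are not rectified), "extrinsics" (4x4, takes a point from camera to world coordinates); the wrist camera has in their place "T_tool_cam" (4x4, takes a point from camera to tool coordinates, whose origin is the TCP and whose axes are the tool frame's). Camera axes: x right, y down, z forward; pixel columns grow to the right and rows downward; lengths in m; the calibration is good to about 2 mm. A picture is of the moment at which its call begins: read the wrist's pose just before it. camera_params takes no time and is no camera call.
- job_done(): hands the job in, once; it reports no verdict.
Trained networks look in the newest picture that a camera, given by its name, has taken for a name from the list of things; names that differ only in an ending like _2 or _b are one class to them, and where a whole thing is asked for, a point or a joint stands for the part that bears it (a point fixed in the world has none). Each returns a list of dicts, best first, with "p" (0 to 1); they miss things now and then, are a little off and sometimes report something else, mostly with a low value. They report only what shows in the picture. A call takes as long as a camera call.
- find_in(query, camera): "bbox" ([left, top, width, height] in pixels, round what is visible of it).
- masks_of(query, camera): "mask" (384x512 bool, what is visible of it) and "bbox" ([left, top, width, height] in pixels, round what is visible of it).
The state is a dict: "clock": time; "joint_pos": joint angles; "qvel": joint speeds; "joint_efforts": joint torques, N m; "tool_pos": TCP position; "tcp_rot": TCP orientation; "ft_force": force on the tool from outside, world axes, zero at the start; "torque": the same for the moment, N m; "width": opening from 0.0 (shut) to 1.0 (fully open).
Only numpy, scipy, OpenCV 4.12 (cv2) and the standard library are available. Lean on these libraries where they do the work, as an engineer would, in place of code of your own. Each camera call takes 0.05 s, during which the arm holds its last target.

### The job

On the shop counter a carton stands crooked on the open end of a plywood stock lane. Straighten it, then push it with the fingertips down the lane between the two guide rails until it is fully home against the end stop, and back away. Nothing, neither the carton nor the robot, may touch either rail; the carton is never lifted or tipped, and the tin, the jar and the soap packet beside the lane are left alone.

Things in the scene. Friction and masses are not known exactly. Their poses are not given: they have to be found in the camera images.
- lane: Fixed plywood board lying on the counter, 500 mm long (its x) x 200 mm wide (its y) x 12 mm thick; origin at the centre of its underside, on the counter. Its +x axis is the direction of pushing, roughly towards the robot's right, from the bare loading end (x = -250 to -70 mm) into the part with rails. At the far end a wooden stop, 136 mm wide and 40 mm high above the board, stands across the lane.
- rail_left: Aluminium guide rail fixed on the board on the +y side of the lane: a straight bar 286 mm long (x), 10 mm wide (y), 18 mm high; origin at the centre of its underside, on the board's top, 63 mm from the lane's centre line. The gap between the two rails is 116 mm, which leaves 10 mm on either side of the carton. Not to be touched.
- rail_right: The same rail on the -y side of the lane, parallel to the other. Not to be touched.
- mouth (a point): Middle of the lane's mouth, on the board's top, level with the rails' near ends (lane x = -70 mm). Axes as the lane's.
- stop_face (a point): Foot of the end stop's face, on the lane's centre line and the board's top (lane x = 216 mm). Axes as the lane's; the carton is home when its front face is against this face (carton origin 50 mm before it).
- carton: Closed cardboard carton with paper tape, 100 mm (its x) x 96 mm (its y) x 80 mm high, 0.4 to 0.75 kg, too wide to be gripped; origin at the centre of its underside. It starts on the bare loading end of the board, up to 30 mm off the lane's centre line and up to about 14 degrees crooked; its +x roughly agrees with the lane's. It slides on the board with friction (a few newtons) and stops where it is left.
- tin: Tin can, 66 mm across, 85 mm tall, standing on the counter beyond the +y rail; origin at the centre of its underside. Leave alone.
- jar: Amber jar, 60 mm across, 100 mm tall, standing on the counter beyond the +y rail, nearer the stop; origin at the centre of its underside. Leave alone.
- soap: White and blue soap packet, 90 x 55 mm, 30 mm high, lying on the counter beside the -y rail; origin at the centre of its underside. Leave alone.

How it is judged:
On the way:
1. the carton stands between the rails, its front past the mouth and short of the stop (x of carton in the frame of mouth above 0.03 m and x of carton in the frame of stop_face below -0.1 m and y of carton in the frame of mouth between -0.01 and 0.01 m), for 0.1 s.
At the end, for the whole second after the job is handed in: The carton stands flat and at rest on the board between the rails, its front face within 5 mm of the end stop, within 10 mm of the centre line and within 0.08 rad of straight (x of carton in the frame of stop_face between -0.055 and -0.045 m and y of carton in the frame of stop_face between -0.01 and 0.01 m and z of carton in the frame of stop_face below 0.004 m and angle between the x axis of carton and the x axis of lane, either way round below 0.08 rad and angle between carton's own z axis and vertical below 0.05 rad and linear speed of carton below 0.01 m/s); the robot touches nothing.
It fails at once if something touches the left (+y) rail (contact force between rail_left and anything else above 0.3 N).
It fails at once if something touches the right (-y) rail (contact force between rail_right and anything else above 0.3 N).
It fails at once if the carton is lifted off the board (z of carton in the frame of mouth above 0.01 m).
It fails at once if the carton is tipped (angle between carton's own z axis and vertical above 0.2 rad).
It fails at once if the tin, jar or soap packet is moved by more than 15 mm or tipped over (distance of any of tin, jar, soap from where it was at the start of the episode above 0.015 m or angle between any of tin, jar, soap's own z axis and vertical above 0.3 rad).
It also fails if it takes over 64 s, if anything falls off the work surface, if the arm or the gripper's body presses on something with over 40 N, if the wrist force passes 120 N, or if a joint passes its speed limit or range.

## Working session

There is one attempt and no reset: what is moved stays moved. The work goes in short steps, Python scripts to look and compute and a tool call to move; the robot and the scene stay as the last step left them, time stands still between calls to the robot, and variables do not carry over. Pictures are saved under pics/ and viewed, and the job is handed in when it is done.

Besides the shell and the picture viewer there is one more tool, called after "Request:" as name([rows], argument=value, ...), one row to a line, values as JSON. apply_moves: Moves the arm, as the interface text tells. Its arguments: {"type":"object","properties":{"steps":{"type":"array"},"force":{"type":"number"}},"required":["steps"]}

```bash
mkdir -p pics; ls
python3 - <<'E'
from workcell import *
import cv2,numpy as np
np.set_printoptions(precision=4,suppress=True)
s=sense();print(s['clock'],s['tool_pos'],s['tcp_rot'],s['width'],s['ft_force'])
for n in ['scene','side','wrist']:
    im=camera(n);cv2.imwrite(f'pics/{n}0.png',im[:,:,::-1]);p=camera_params(n);print(n,p)
E
```

```text
pics
0.0 [0.2131 0.5338 0.2499] [[-0.0004  0.3707  0.9288]
 [-0.001   0.9288 -0.3707]
 [-1.     -0.0011  0.    ]] 0.9968741169659188 [ 0.5173  0.9593 -0.8065]
scene {'K': array([[371.1882,   0.    , 258.0195],
       [  0.    , 371.1882, 191.6971],
       [  0.    ,   0.    ,   1.    ]]), 'distortion': array([-0.1228,  0.    ,  0.    ,  0.    ,  0.    ]), 'extrinsics': array([[ 0.3397,  0.5949, -0.7285,  1.0633],
       [ 0.9404, -0.2031,  0.2727, -0.2211],
       [ 0.0143, -0.7777, -0.6285,  0.4842],
       [ 0.    ,  0.    ,  0.    ,  1.    ]])}
side {'K': array([[359.0903,   0.    , 258.0042],
       [  0.    , 359.0903, 190.2063],
       [  0.    ,   0.    ,   1.    ]]), 'distortion': array([-0.022,  0.   ,  0.   ,  0.   ,  0.   ]), 'extrinsics': array([[ 0.8847, -0.2512,  0.3928,  0.2345],
       [-0.4662, -0.4889,  0.7374, -0.6327],
       [ 0.0068, -0.8354, -0.5496,  0.5028],
       [ 0.    ,  0.    ,  0.    ,  1.    ]])}
wrist {'K': array([[265.2927,   0.    , 254.4525],
       [  0.    , 265.2927, 194.7733],
       [  0.    ,   0.    ,   1.    ]]), 'distortion': array([-0.0003,  0.    ,  0.    ,  0.    ,  0.    ]), 'T_tool_cam': array([[ 0.0008, -0.2762,  0.9611, -0.1234],
       [ 1.    , -0.    , -0.0008,  0.0008],
       [ 0.0002,  0.9611,  0.2762, -0.0697],
       [ 0.    ,  0.    ,  0.    ,  1.    ]])}
```

View pics/scene0.png

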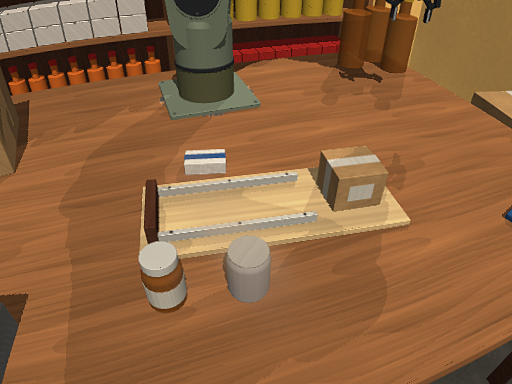

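View pics/side0.png

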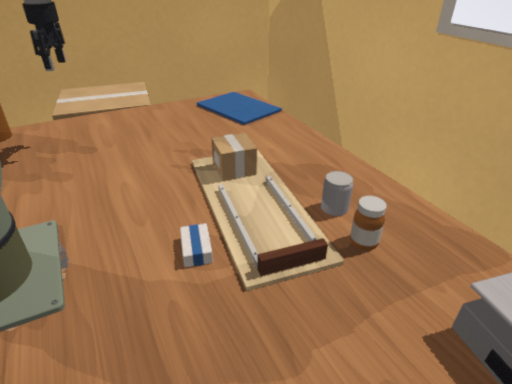

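View pics/wrist0.png

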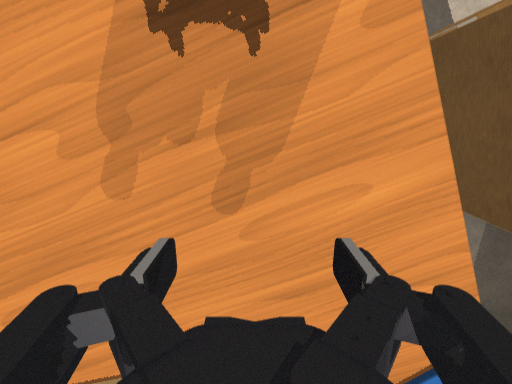

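The scene picture shows the carton at about (352,178) and the rails from (160,190)-(297,178) and (160,236)-(316,216). The stop is at x≈150. The side picture shows the carton at (234,156). Next I'll get masks and zoomed crops.

Run:
```python
from workcell import *
import cv2,numpy as np
for n in ['scene','side']:
    camera(n)
    for q in ['lane','rail_left','rail_right','carton']:
        r=masks_of(q,n)
        for i,d in enumerate(r[:3]): print(n,q,round(d['p'],2),d['bbox'],d['mask'].sum())
        for i,d in enumerate(r[:2]): np.save(f'm_{n}_{q}_{i}.npy',d['mask'])
im=cv2.imread('pics/scene0.png')[135:265,130:420]; cv2.imwrite('pics/sc_z.png',cv2.resize(im,None,fx=2.75,fy=2.75,interpolation=cv2.INTER_CUBIC))
im=cv2.imread('pics/side0.png')[125:285,180:340]; cv2.imwrite('pics/si_z.png',cv2.resize(im,None,fx=3.75,fy=3.75,interpolation=cv2.INTER_CUBIC))
```

```text
scene lane 0.8 [138.4, 168.1, 272.1, 90.3] 14853
scene rail_left 0.96 [159.4, 209.7, 157.7, 33.5] 1682
scene carton 0.85 [315.6, 148.9, 72.0, 59.7] 3565
side lane 0.6 [196.0, 152.3, 146.1, 134.1] 10451
side rail_left 0.84 [267.2, 175.5, 47.1, 67.2] 599
side rail_right 0.76 [220.1, 187.8, 38.0, 78.9] 626
side rail_right 0.58 [350.2, 196.5, 32.6, 54.0] 1574
side carton 0.75 [211.2, 129.5, 46.9, 51.5] 1764
```

View pics/sc_z.png

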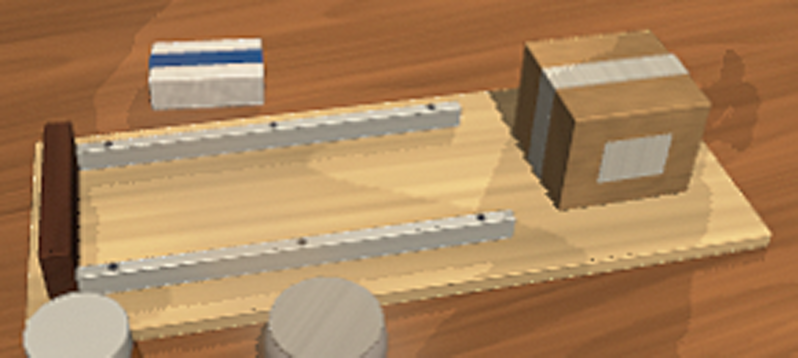

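View pics/si_z.png

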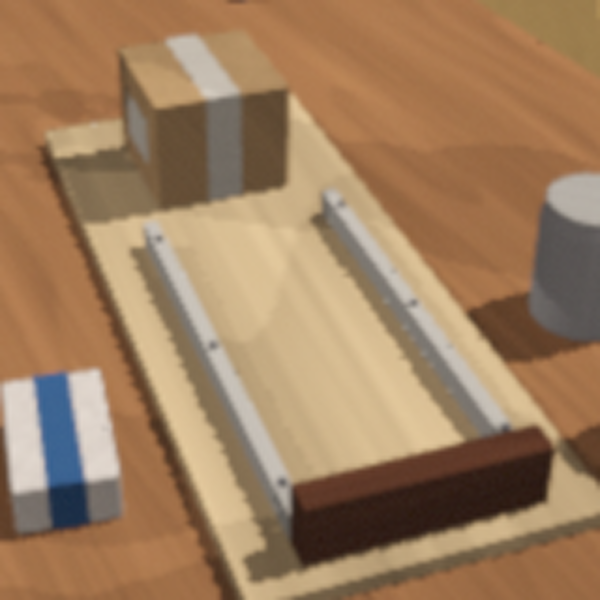

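```bash
cat > h.py <<'E'
import cv2,numpy as np
from scipy.optimize import least_squares
from workcell import *
np.set_printoptions(precision=4,suppress=True)
P={n:camera_params(n) for n in ['scene','side','wrist']}
def proj(n,pts,E=None):
    p=P[n];E=p['extrinsics'] if E is None else E
    W=np.linalg.inv(E)
    r,_=cv2.Rodrigues(W[:3,:3]); return cv2.projectPoints(np.asarray(pts,float).reshape(-1,1,3),r,W[:3,3],p['K'],p['distortion'])[0].reshape(-1,2)
def wristE():
    s=sense();T=np.eye(4);T[:3,:3]=s['tcp_rot'];T[:3,3]=s['tool_pos'];return T@P['wrist']['T_tool_cam']
def tf(q,pts):
    x,y,a=q;c,s=np.cos(a),np.sin(a);p=np.asarray(pts,float).reshape(-1,3)
    return np.c_[x+c*p[:,0]-s*p[:,1],y+s*p[:,0]+c*p[:,1],p[:,2]]
def box(x0,x1,y0,y1,z0,z1): return np.array([[x,y,z] for z in(z0,z1) for x,y in((x0,y0),(x1,y0),(x1,y1),(x0,y1))])
ED=[(0,1),(1,2),(2,3),(3,0),(4,5),(5,6),(6,7),(7,4),(0,4),(1,5),(2,6),(3,7)]
LB=[box(-.25,.25,-.1,.1,0,.012),box(-.07,.216,.058,.068,.012,.03),box(-.07,.216,-.068,-.058,.012,.03),box(.216,.234,-.068,.068,.012,.052)]
CB=box(-.05,.05,-.048,.048,.012,.092)
def overlay(n,im,ql,qc,crop,f,out,E=None):
    c0,r0,w,h=crop
    b=cv2.resize(im[r0:r0+h,c0:c0+w,::-1],None,fx=f,fy=f,interpolation=cv2.INTER_CUBIC)
    for B,q,col in [(b_,ql,(0,255,0)) for b_ in LB]+[(CB,qc,(255,0,255))]:
        if q is None: continue
        u=(proj(n,tf(q,B),E)+.5-[c0,r0])*f
        for i,j in ED: cv2.line(b,tuple(int(v) for v in u[i]),tuple(int(v) for v in u[j]),col,1,cv2.LINE_AA)
    cv2.imwrite(out,b)
E
cat > fit.py <<'E'
from h import *
sc=lambda u,v:((u+.5)/2.75+130-.5,(v+.5)/2.75+135-.5); si=lambda u,v:((u+.5)/3.75+180-.5,(v+.5)/3.75+125-.5)
carton=[('scene',sc(572,122),(.05,.048,.092)),('scene',sc(523,42),(.05,-.048,.092)),('scene',sc(647,31),(-.05,-.048,.092)),('scene',sc(710,102),(-.05,.048,.092)),('scene',sc(562,209),(.05,.048,.012)),('scene',sc(690,190),(-.05,.048,.012)),
('side',si(160,110),(.05,-.048,.092)),('side',si(288,88),(.05,.048,.092)),('side',si(245,33),(-.05,.048,.092)),('side',si(120,52),(-.05,-.048,.092)),('side',si(163,207),(.05,-.048,.012)),('side',si(287,187),(.05,.048,.012))]
lane=[('scene',sc(769,235),(-.25,.1,.012)),('scene',sc(514,214),(-.07,.068,.03)),('scene',sc(461,105),(-.07,-.058,.03)),
('side',si(47,133),(-.25,-.1,.012)),('side',si(146,231),(-.07,-.068,.03)),('side',si(161,226),(-.07,-.058,.03)),('side',si(323,194),(-.07,.058,.03)),('side',si(340,190),(-.07,.068,.03)),('scene',sc(78,277),(.216,.058,.03)),('scene',sc(79,148),(.216,-.058,.03))]
for nm,L in (('carton',carton),('lane',lane)):
    for cams in (['scene','side'],['scene'],['side']):
        LL=[l for l in L if l[0] in cams]
        f=lambda q:np.concatenate([proj(l[0],tf(q,l[2]))[0]-l[1] for l in LL])
        r=least_squares(f,[.5,.1,-1.57],loss='soft_l1'); print(nm,cams,r.x,'rms',np.sqrt(np.mean(r.fun**2)))
        if len(cams)==2: print(r.fun.reshape(-1,2).round(1).tolist()); np.save('q_'+nm,r.x)
ql,qc=np.load('q_lane.npy'),np.load('q_carton.npy')
overlay('scene',cv2.imread('pics/scene0.png')[:,:,::-1],ql,qc,(130,135,290,130),2.75,'pics/ov_sc.png')
overlay('side',cv2.imread('pics/side0.png')[:,:,::-1],ql,qc,(180,125,160,160),3.75,'pics/ov_si.png')
E
python3 fit.py
```

```text
carton ['scene', 'side'] [ 0.5786  0.1521 -1.6871] rms 1.0335209300825818
[[0.8, -0.3], [-0.5, 0.1], [0.2, -1.0], [0.3, 0.3], [-1.9, 1.5], [-1.7, 1.0], [-1.2, -1.0], [1.0, -1.2], [-0.5, -1.7], [-0.9, -1.7], [-0.4, 0.7], [1.1, -0.6]]
carton ['scene'] [ 0.5779  0.1532 -1.6799] rms 0.915014754951285
carton ['side'] [ 0.5774  0.1475 -1.6937] rms 0.921811639982932
lane ['scene', 'side'] [ 0.5566 -0.0055 -1.7086] rms 1.5347308916689641
[[0.5, -0.2], [0.0, 2.0], [-0.5, 1.4], [-0.5, -1.0], [-0.5, -2.7], [-0.6, -2.1], [0.1, -1.5], [-0.8, -1.1], [-1.6, -3.3], [-2.0, 2.2]]
lane ['scene'] [ 0.5532 -0.0028 -1.7129] rms 1.802896916629623
lane ['side'] [ 0.5543 -0.0136 -1.709 ] rms 0.4742249976286144
```

View pics/ov_sc.png

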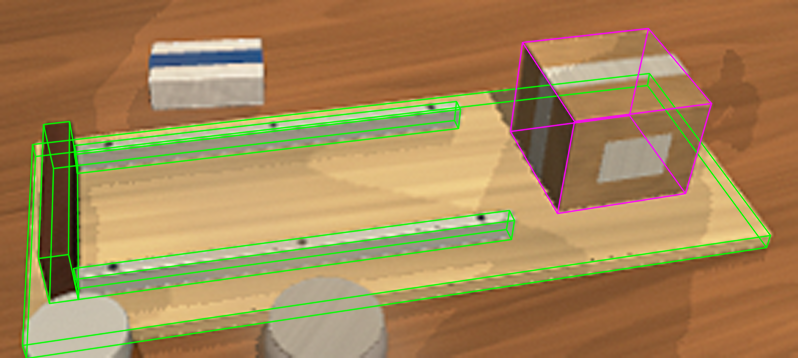

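View pics/ov_si.png

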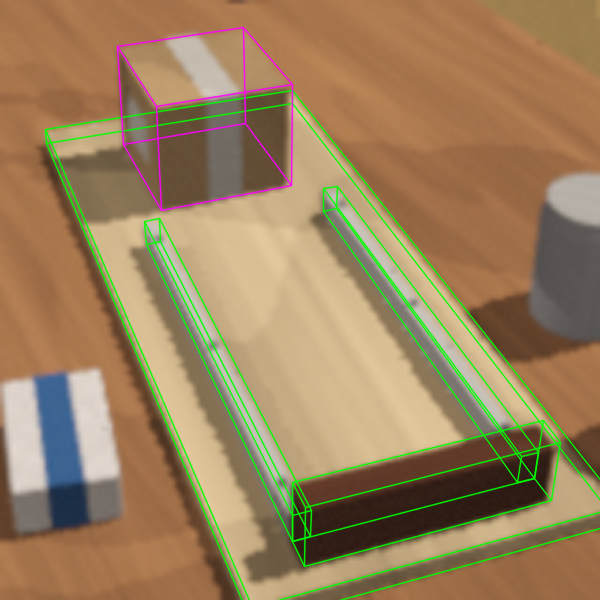

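Overlay fits to a few mm. I'll move behind the carton at a safe height so the wrist camera can measure it.

Request:
apply_moves([
  [0,-0.9,4,0.12,6],
  [0,-1.8,8,0.24,6],
  [0,-2.7,12,0.36,6],
  [0,-3.6,16,0.48,6],
  [0,-4.5,20,0.6,6],
  [0,-5.4,24,0.72,6],
  [0,-6.3,28,0.84,6],
  [0,-7.2,32,0.96,6],
  [0,-8.0,36,1.08,6],
  [0,-8.7,40,1.2,6],
  [0,-9.4,44,1.33,6],
  [0,-9.4,44.8,1.33,6],
])

```text
clock: 1.85
tool_pos: [0.5973, 0.2768, 0.2498]
tcp_rot: [[0.001, 0.989, -0.148], [-0.002, -0.148, -0.989], [-1.0, 0.001, 0.002]]
ft_force: [-0.7, -0.2, 0.1]
width: 0.705
```

Run:
```python
from h import *
E=wristE();s=sense();im=camera('wrist');np.save('E1',E);cv2.imwrite('pics/w1.png',im[:,:,::-1])
print(s['clock'],s['tool_pos'],s['tcp_rot'],s['width'],s['joint_pos'])
overlay('wrist',im,np.load('q_lane.npy'),np.load('q_carton.npy'),(0,0,512,384),1.56,'pics/w1o.png',E)
```

```text
1.85 [0.5973 0.2768 0.2498] [[ 0.0009  0.989  -0.1476]
 [-0.0025 -0.1476 -0.989 ]
 [-1.      0.0012  0.0023]] 0.7047218572382867 [-0.602   0.871   0.3027  1.1369 -0.2476  1.1682 -0.4529]
```

View pics/w1o.png

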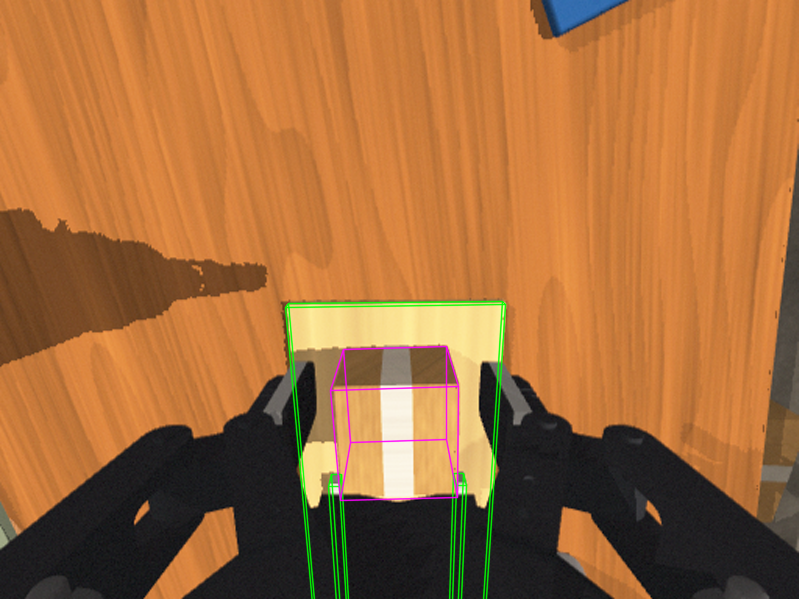

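Run:
```python
import cv2
im=cv2.imread('pics/w1.png')[185:325,178:330]
cv2.imwrite('pics/w1z.png',cv2.resize(im,None,fx=4.2,fy=4.2,interpolation=cv2.INTER_CUBIC))
```

```text
(no output)
```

View pics/w1z.png

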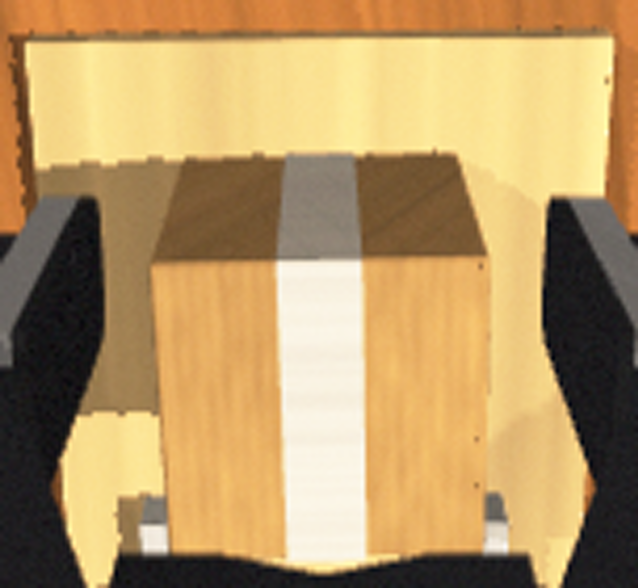

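```bash
cat > fit2.py <<'E'
import io,contextlib
with contextlib.redirect_stdout(io.StringIO()): from fit import *
from scipy.spatial.transform import Rotation as R
w=lambda u,v:((u+.5)/4.2+178-.5,(v+.5)/4.2+185-.5)
Ew=np.load('E1.npy')
carton+=[('wrist',w(152,262),(-.05,-.048,.092)),('wrist',w(487,256),(-.05,.048,.092)),('wrist',w(182,158),(-.05,-.048,.012)),('wrist',w(457,155),(-.05,.048,.012))]
lane=lane[:-2]+[('wrist',w(25,39),(-.25,-.1,.012)),('wrist',w(614,38),(-.25,.1,.012)),('wrist',w(140,523),(-.07,-.068,.03)),('wrist',w(143,497),(-.07,-.068,.012)),('wrist',w(507,521),(-.07,.068,.03)),('wrist',w(499,494),(-.07,.068,.012))]
E0={'scene':P['scene']['extrinsics'],'side':P['side']['extrinsics'],'wrist':Ew}
def cor(n,c):
    E=E0[n].copy();E[:3,:3]=E[:3,:3]@R.from_rotvec(c[:3]).as_matrix();E[:3,3]+=c[3:];return E
C=['scene','side','wrist']
def f(p,full=False):
    o=[]
    Es={n:cor(n,p[6+6*i:12+6*i]) for i,n in enumerate(C)}
    for L,q in((carton,p[:3]),(lane,p[3:6])):
        for l in L:o.append(proj(l[0],tf(q,l[2]),Es[l[0]])[0]-l[1])
    r=np.concatenate(o)
    if full:return r
    pri=p[6:].reshape(3,6)/np.array([.004]*3+[.0015]*3)
    return np.r_[r/.5,pri.ravel()]
r=least_squares(f,np.r_[qc,ql,np.zeros(18)],loss='soft_l1')
p=r.x;print('carton',p[:3],'lane',p[3:6]);print(p[6:].reshape(3,6))
e=f(p,True).reshape(-1,2);print(np.sqrt((e**2).mean()));print(e.round(1).tolist())
cov=np.linalg.inv(r.jac.T@r.jac);print('sd',np.sqrt(np.diag(cov))[:6])
ql,qc=p[3:6],p[:3];np.save('q_lane',ql);np.save('q_carton',qc);np.save('cor',p[6:])
d=qc[:2]-ql[:2];c,s=np.cos(ql[2]),np.sin(ql[2]);print('carton in lane',c*d[0]+s*d[1],-s*d[0]+c*d[1],qc[2]-ql[2])
E
python3 fit2.py
python3 - <<'E'
import sys;sys.path.insert(0,'.')
import os;os.chdir('.')
from h import *
overlay('wrist',cv2.imread('pics/w1.png')[:,:,::-1],np.load('q_lane.npy'),np.load('q_carton.npy'),(178,185,152,140),4.2,'pics/w1zo.png',np.load('E1.npy'))
E
```

```text
carton [ 0.5789  0.154  -1.6934] lane [ 0.5554 -0.0032 -1.715 ]
[[-0.0008  0.0014 -0.0009  0.0012 -0.0001  0.0005]
 [ 0.0037 -0.0018  0.0017 -0.0004  0.0002  0.0007]
 [ 0.0013 -0.0011 -0.0005 -0.0005 -0.      0.002 ]]
0.7556865987024789
[[0.8, -0.9], [-0.1, -0.4], [0.5, -1.3], [0.3, -0.0], [-1.9, 0.9], [-1.8, 0.7], [-0.7, 0.3], [1.5, 0.1], [0.2, -0.4], [-0.2, -0.3], [0.1, 1.9], [1.6, 0.7], [-1.1, 0.5], [0.7, -0.0], [-0.0, -0.3], [-0.0, -1.2], [0.3, -0.6], [-0.1, 1.1], [-0.1, 0.6], [0.1, 0.2], [-0.3, -1.6], [-0.4, -0.9], [0.2, -0.2], [-0.7, 0.2], [-0.1, 0.6], [0.2, 0.2], [-0.6, 0.3], [0.4, -1.2], [-0.1, 0.5], [0.1, -0.8]]
sd [0.0018 0.0017 0.0072 0.002  0.0018 0.0043]
carton in lane -0.1588994014871952 0.000685390431598324 0.021649198828984417
```

View pics/w1zo.png

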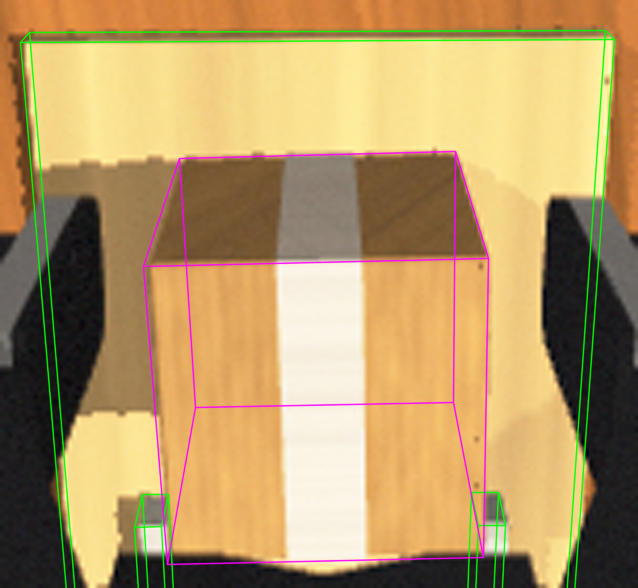

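Request:
apply_moves([
  [4,0,0,0,6],
  [8,0,0,0,6],
  [12,0,0,-0.004,6],
  [16,0,0,-0.004,6],
  [18.5,0,0,-0.004,6],
  [19.5,0,0,-0.004,6],
  [19.5,0,0,-0.004,6],
  [19.5,0,0,-0.004,6],
])

```text
clock: 2.7
tool_pos: [0.5948, 0.2812, 0.0568]
tcp_rot: [[0.002, 0.991, -0.134], [0.001, -0.134, -0.991], [-1.0, 0.001, -0.001]]
ft_force: [0.0, 0.2, -0.6]
width: 0.703
```

```bash
cat > st.py <<'E'
from h import *
import sys
ql=np.load('q_lane.npy');s=sense();R_=s['tcp_rot'];c,sn=np.cos(ql[2]),np.sin(ql[2]);d=s['tool_pos'][:2]-ql[:2]
print(s['clock'],'tcp',s['tool_pos'],'lane x,y',c*d[0]+sn*d[1],-sn*d[0]+c*d[1],'yaw err',np.arctan2(R_[1,2],R_[0,2])-ql[2],'w',s['width'],'F',s['ft_force'],'toolx',R_[:,0])
cr=np.load('cor.npy').reshape(3,6)
if len(sys.argv)>1:
    k=sys.argv[1]
    from scipy.spatial.transform import Rotation as R
    for n,cp,f,i in(('scene',(130,135,290,130),2.75,0),('side',(180,125,160,160),3.75,1)):
        E=P[n]['extrinsics'].copy();E[:3,:3]=E[:3,:3]@R.from_rotvec(cr[i,:3]).as_matrix();E[:3,3]+=cr[i,3:]
        q=None
        if len(sys.argv)>2: 
            x,y,a=map(float,sys.argv[2:5]);q=np.r_[tf(ql,[x,y,0])[0][:2],ql[2]+a]
        overlay(n,camera(n),ql,q,cp,f,f'pics/{n}_{k}.png',E)
E
python3 st.py
```

```text
2.7 tcp [0.5948 0.2812 0.0568] lane x,y -0.2870263781263577 -0.0019483279717055699 yaw err 0.009930691192008734 w 0.703314635414232 F [ 0.0474  0.2107 -0.6129] toolx [ 0.0015  0.0008 -1.    ]
```

Request:
apply_moves([
  [0,0.1,1.5,0.01,6],
  [0,0.2,3,0.01,6],
  [0,0.2,4,0.01,6],
  [0,0.2,5,0.01,6],
  [0,0.2,5.5,0.01,6],
  [0,0.2,6,0.01,6],
  [0,0.2,6,0.01,6],
])

```text
clock: 3.4
tool_pos: [0.5883, 0.2205, 0.0554]
tcp_rot: [[0.0, 0.989, -0.145], [-0.0, -0.145, -0.989], [-1.0, 0.0, 0.0]]
ft_force: [-1.1, -0.4, -0.2]
width: 0.703
```

```bash
python3 st.py a -.159 .0007 .0216
```

```text
3.4 tcp [0.5883 0.2205 0.0554] lane x,y -0.22605798330050306 0.0004127734113307177 yaw err -0.0011220041667634462 w 0.7032990855919354 F [-1.1375 -0.4123 -0.2058] toolx [ 0.     -0.0002 -1.    ]
```

View pics/scene_a.png

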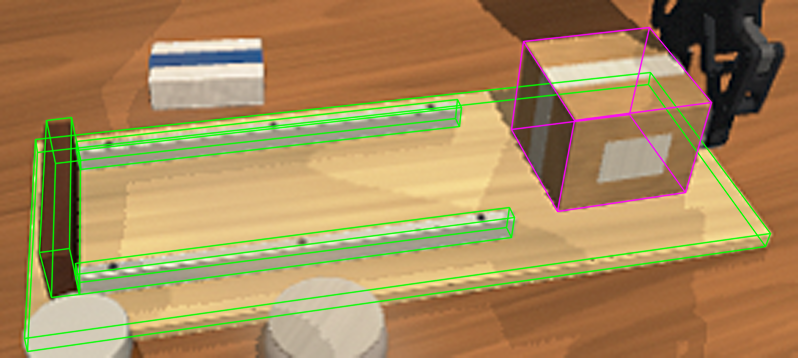

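View pics/side_a.png

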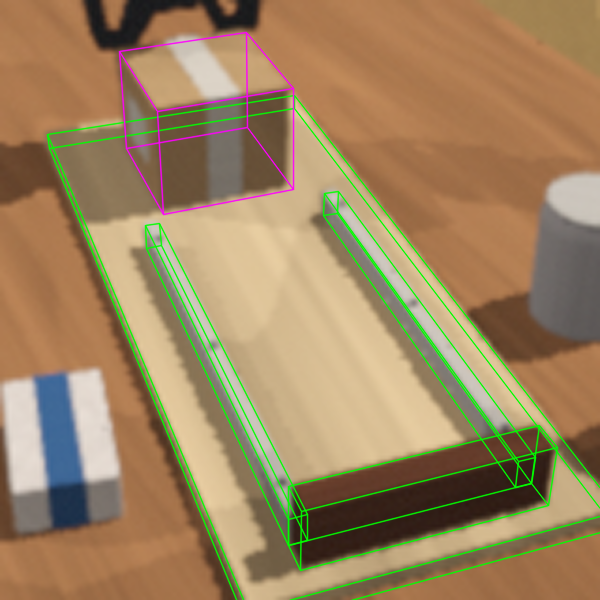

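Request:
apply_moves([
  [0,0,0.5,0,6],
  [0,0,1.0,0,6],
  [0,0,1.5,0,6],
  [0,0,2.0,0,6],
  [0,0,2.5,0,6],
  [0,0,3.0,0,6],
  [0,0,3.5,0,6],
  [0,0,3.5,0,6],
])

```text
clock: 4.3
tool_pos: [0.5832, 0.1852, 0.0553]
tcp_rot: [[-0.0, 0.989, -0.145], [-0.001, -0.145, -0.989], [-1.0, -0.0, 0.001]]
ft_force: [-0.8, -0.4, -0.9]
width: 0.7
```

```bash
python3 st.py b -.13 0 0
python3 - <<'E'
from h import *
E=wristE();im=camera('wrist');np.save('E2',E);ql=np.load('q_lane.npy')
q=np.r_[tf(ql,[-.13,0,0])[0][:2],ql[2]]
overlay('wrist',im,ql,q,(100,150,312,234),2.5,'pics/w2.png',E)
E
```

```text
4.3 tcp [0.5832 0.1852 0.0553] lane x,y -0.19036419115311012 0.00043649805456324325 yaw err -0.001670167848255355 w 0.700353555762817 F [-0.8035 -0.3686 -0.852 ] toolx [-0.0002 -0.0008 -1.    ]
```

View pics/scene_b.png

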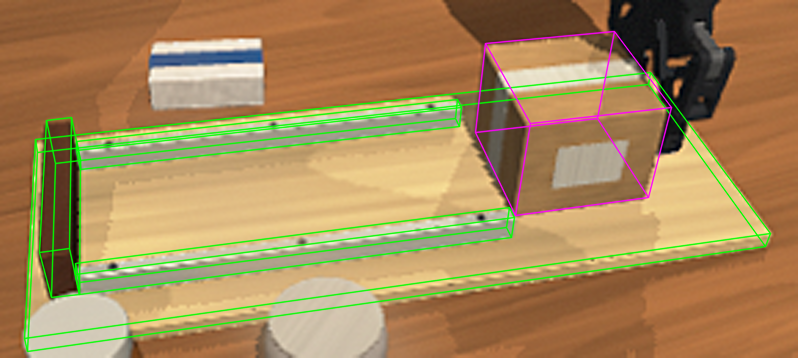

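View pics/side_b.png

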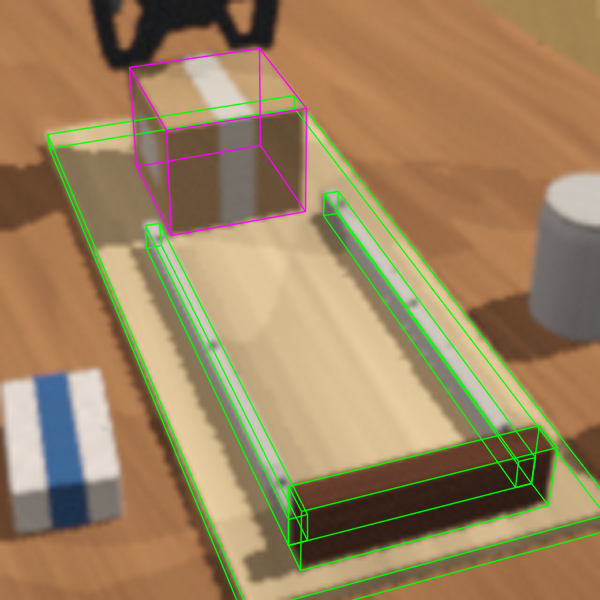

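View pics/w2.png

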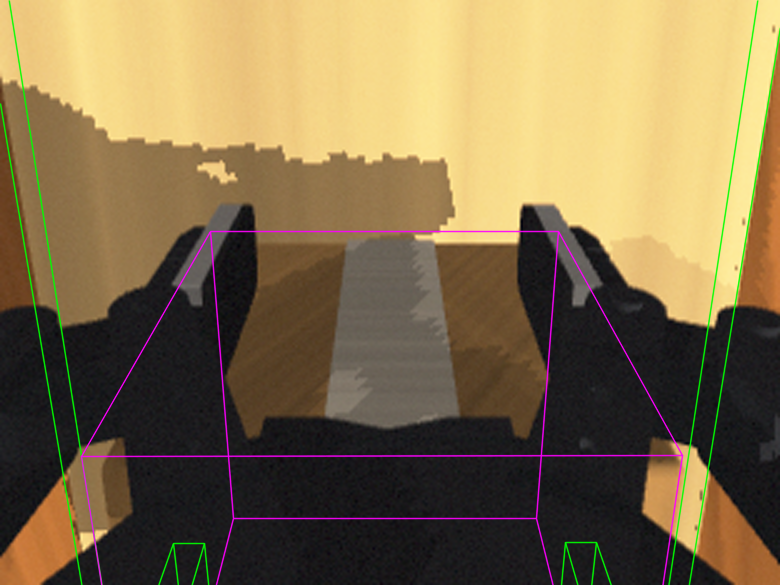

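Carton is ahead of the pads and straight. It sits about 2 mm to +y by the tape position in the wrist view, so I'll push on with a slight sideways bias to bring that down.

Request:
apply_moves([
  [0,0,0.8,0,6],
  [0,-0.03,1.6,0,6],
  [0,-0.06,2.4,0,6],
  [0,-0.09,3.2,0,6],
  [0,-0.12,4.0,0,6],
  [0,-0.15,4.8,0,6],
  [0,-0.15,5.6,0,6],
  [0,-0.15,6.4,0,6],
  [0,-0.15,7.2,0,6],
  [0,-0.15,8.0,0,6],
  [0,-0.15,8.5,0,6],
  [0,-0.15,8.5,0,6],
])

```text
clock: 5.65
tool_pos: [0.5695, 0.1013, 0.0554]
tcp_rot: [[-0.0, 0.989, -0.145], [-0.001, -0.145, -0.989], [-1.0, 0.0, 0.001]]
ft_force: [-0.8, 0.1, 0.2]
width: 0.702
```

```bash
cat > look.py <<'E'
from h import *
import sys
k=sys.argv[1];x,y=map(float,sys.argv[2:4])
E=wristE();im=camera('wrist');ql=np.load('q_lane.npy')
q=np.r_[tf(ql,[x,y,0])[0][:2],ql[2]]
overlay('wrist',im,ql,q,(100,150,312,234),2.5,f'pics/w{k}.png',E)
E
python3 st.py c -.045 0 0; python3 look.py c -.045 0
```

```text
5.65 tcp [0.5695 0.1013 0.0554] lane x,y -0.10539816141975154 -0.001134586562764238 yaw err -0.0017060902350629625 w 0.7023385358240919 F [-0.8058  0.0523  0.242 ] toolx [-0.0001 -0.0007 -1.    ]
```

View pics/scene_c.png

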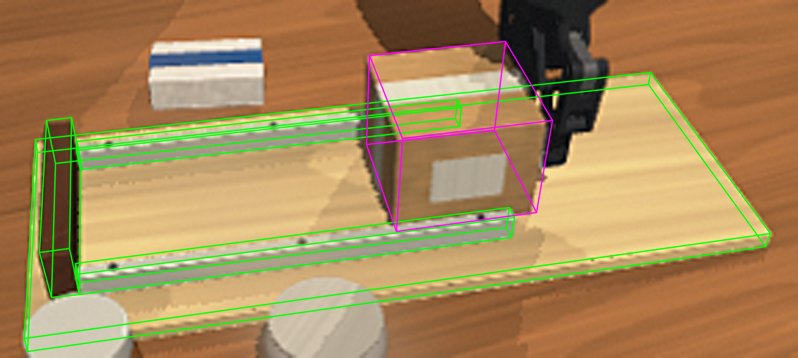

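View pics/side_c.png

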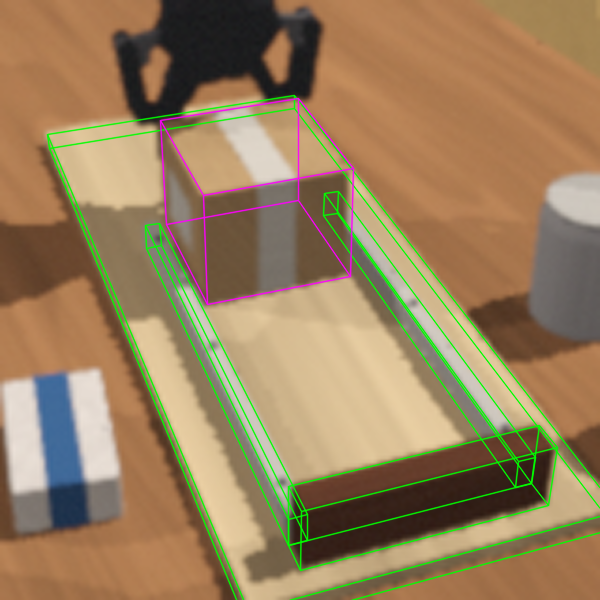

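View pics/wc.png

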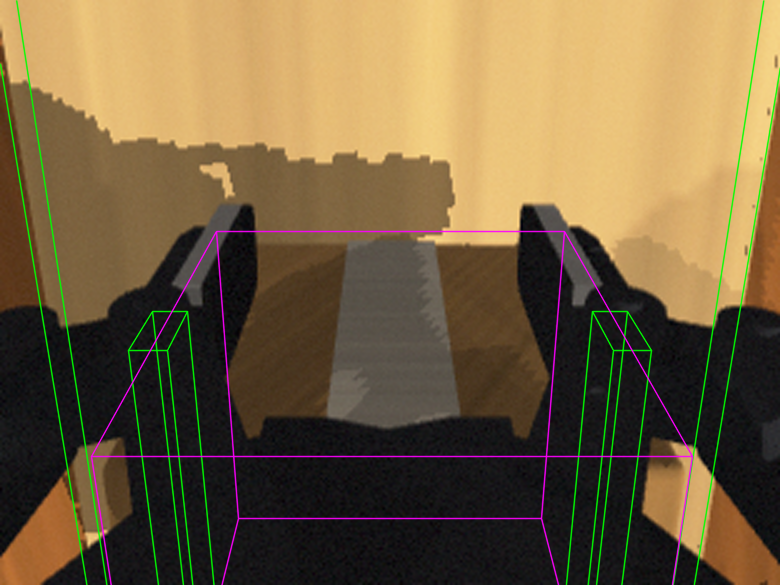

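Carton is following the tool rigidly, centred and clear of both rails. I'll continue.

Request:
apply_moves([
  [0,0,0.8,0,6],
  [0,0,1.6,0,6],
  [0,0,2.4,0,6],
  [0,0,3.2,0,6],
  [0,0,4.0,0,6],
  [0,0,4.8,0,6],
  [0,0,5.6,0,6],
  [0,0,6.4,0,6],
  [0,0,7.2,0,6],
  [0,0,8.0,0,6],
  [0,0,8.8,0,6],
  [0,0,9.6,0,6],
])

```text
clock: 7.0
tool_pos: [0.5555, 0.0067, 0.0553]
tcp_rot: [[-0.0, 0.99, -0.144], [-0.0, -0.144, -0.99], [-1.0, -0.0, 0.0]]
ft_force: [-0.1, 2.6, -0.9]
width: 0.702
```

Request:
apply_moves([
  [0,0,0.4,0,6],
  [0,0,0.4,0,6],
])

```text
clock: 7.2
tool_pos: [0.5549, 0.0025, 0.0553]
tcp_rot: [[-0.0, 0.989, -0.145], [-0.001, -0.145, -0.989], [-1.0, -0.0, 0.001]]
ft_force: [0.0, 0.2, -0.0]
width: 0.698
```

```bash
python3 st.py d .056 0 0; python3 look.py d .056 0
```

```text
7.2 tcp [0.5549 0.0025 0.0553] lane x,y -0.005550190212741429 -0.0013112791312028318 yaw err -0.0017202613914653053 w 0.6978233464603857 F [ 0.0317  0.1617 -0.0073] toolx [-0.0001 -0.0006 -1.    ]
```

View pics/scene_d.png

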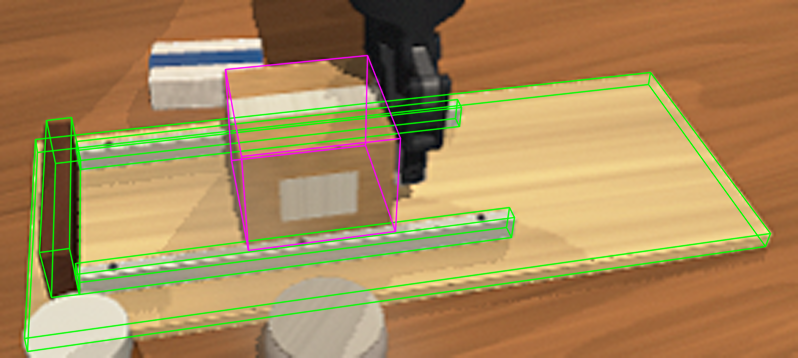

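View pics/side_d.png

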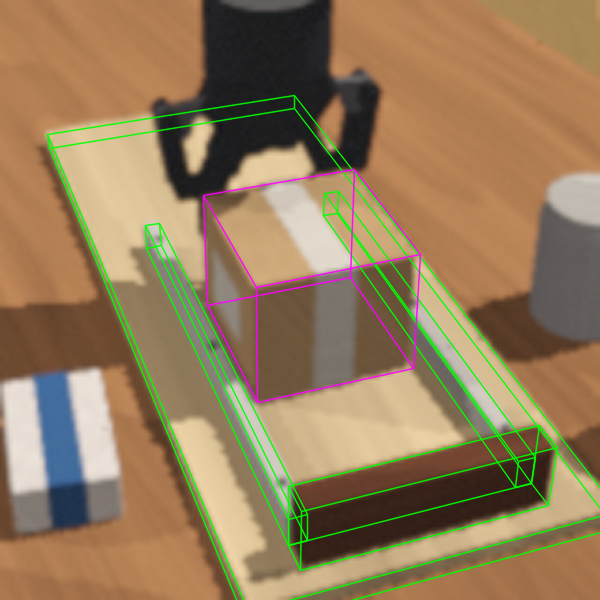

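View pics/wd.png

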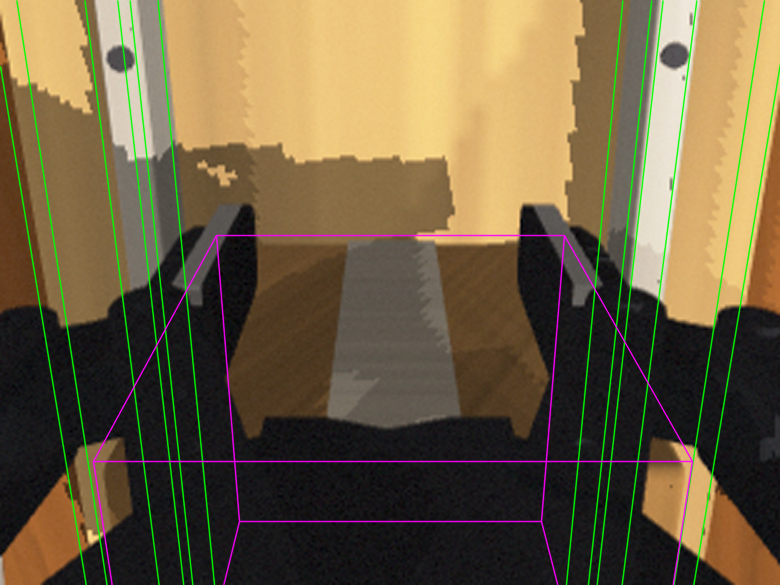

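Centred within about 1 mm and straight. Next is most of the remaining distance, then a creep to contact.

Request:
apply_moves([
  [0,0,0.8,0,6],
  [0,0,1.6,0,6],
  [0,0,2.4,0,6],
  [0,0,3.2,0,6],
  [0,0,4.0,0,6],
  [0,0,4.8,0,6],
  [0,0,5.6,0,6],
  [0,0,6.4,0,6],
  [0,0,7.2,0,6],
  [0,0,8.0,0,6],
  [0,0,8.8,0,6],
  [0,0,9.4,0,6],
])

```text
clock: 8.55
tool_pos: [0.5413, -0.0905, 0.0553]
tcp_rot: [[-0.0, 0.989, -0.145], [-0.0, -0.145, -0.989], [-1.0, -0.0, 0.0]]
ft_force: [0.5, 2.7, 0.5]
width: 0.701
```

Request:
apply_moves([
  [0,0,0.2,0,6],
  [0,0,0.4,0,6],
])

```text
clock: 8.75
tool_pos: [0.5409, -0.0935, 0.0553]
tcp_rot: [[-0.0, 0.99, -0.144], [0.0, -0.144, -0.99], [-1.0, -0.0, -0.0]]
ft_force: [0.5, 2.8, 0.9]
width: 0.7
```

Request:
apply_moves([
  [0,0,0.2,0,6],
  [0,0,0.4,0,6],
])

```text
clock: 8.95
tool_pos: [0.5403, -0.0974, 0.0554]
tcp_rot: [[0.0, 0.99, -0.144], [0.0, -0.144, -0.99], [-1.0, 0.0, -0.0]]
ft_force: [0.8, 3.1, 0.2]
width: 0.708
```

```bash
python3 st.py e .16 0 0; python3 look.py e .16 0
```

```text
8.95 tcp [ 0.5403 -0.0974  0.0554] lane x,y 0.09542004966498768 -0.0013979376110152871 yaw err -0.0003846053792904147 w 0.7082839354390481 F [0.7742 3.1458 0.2023] toolx [ 0.0001  0.0001 -1.    ]
```

View pics/scene_e.png

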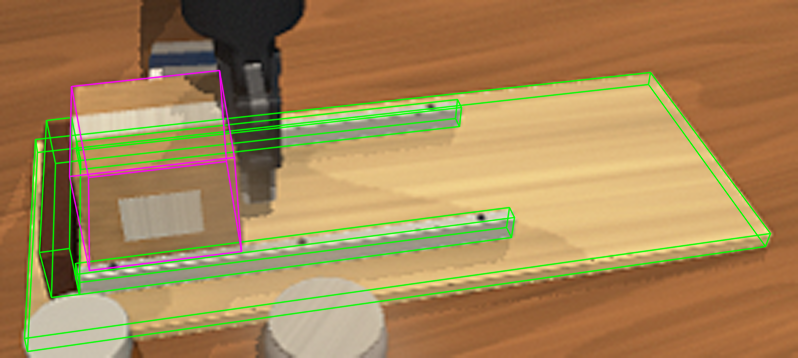

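View pics/side_e.png

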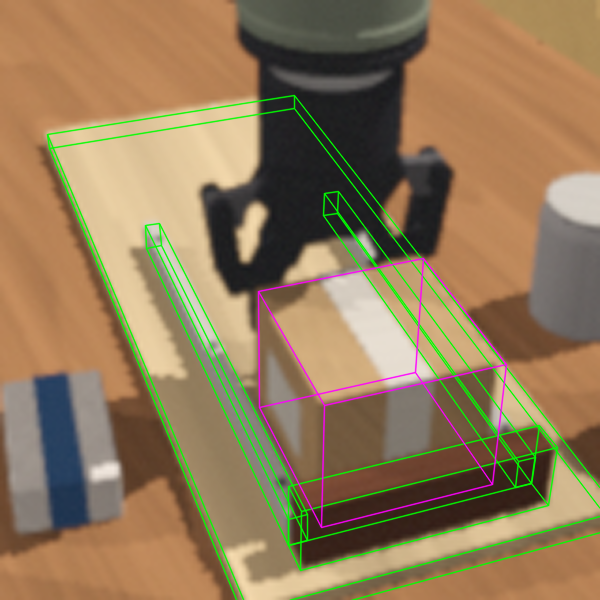

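View pics/we.png

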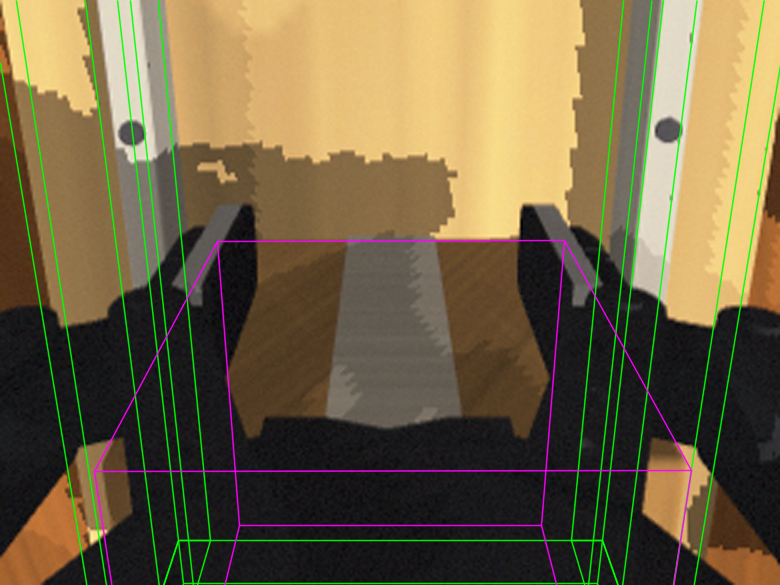

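Still short by roughly 6–8 mm (sliding force 3 N). I'll creep in and watch the force.

Request:
apply_moves([
  [0,0,0.2,0,6],
  [0,0,0.4,0,6],
  [0,0,0.5,0,6],
])

```text
clock: 9.4
tool_pos: [0.5395, -0.1027, 0.0553]
tcp_rot: [[-0.0, 0.989, -0.145], [-0.0, -0.145, -0.989], [-1.0, -0.0, 0.0]]
ft_force: [0.4, 3.2, 1.4]
width: 0.703
```

Request:
apply_moves([
  [0,0,0.1,0,6],
  [0,0,0.2,0,6],
])

```text
clock: 9.6
tool_pos: [0.5392, -0.1044, 0.0553]
tcp_rot: [[-0.0, 0.99, -0.144], [0.0, -0.144, -0.99], [-1.0, -0.0, -0.0]]
ft_force: [-0.6, 10.0, 4.3]
width: 0.7
```

Request:
apply_moves([
  [0,0,0.1,0,6],
  [0,0,0.15,0,6],
])

```text
clock: 9.8
tool_pos: [0.539, -0.1045, 0.0554]
tcp_rot: [[-0.0, 0.99, -0.143], [0.002, -0.143, -0.99], [-1.0, -0.001, -0.002]]
ft_force: [-0.4, 15.8, 5.0]
width: 0.702
```

Force rose from 3 to 16 N while the TCP stopped, so it's against the stop. Backing straight off.

Request:
apply_moves([
  [0,0,-0.3,0,6],
  [0,0,-1,0,6],
  [0,0,-2,0,6],
  [0,0,-4,0,6],
  [0,0,-6,0,6],
  [-2,0,-8,0,6],
  [-5,0,-9,0,6],
  [-9,0,-10,0,6],
  [-13,0,-11,0,6],
  [-17,0,-12,0,6],
  [-19,0,-12,0,6],
  [-19,0,-12,0,6],
])

```text
clock: 11.0
tool_pos: [0.5572, 0.0137, 0.2478]
tcp_rot: [[0.004, 0.99, -0.144], [0.0, -0.144, -0.99], [-1.0, 0.004, -0.001]]
ft_force: [-0.9, -0.4, 0.0]
width: 0.705
```

```bash
python3 st.py f .166 0 0; python3 look.py f .166 0
```

```text
11.0 tcp [0.5572 0.0137 0.2478] lane x,y -0.01691554203334268 -0.0006998185557925715 yaw err 8.997355717821343e-05 w 0.7051134448342379 F [-0.8615 -0.4011  0.0043] toolx [ 0.0041  0.0002 -1.    ]
```

View pics/scene_f.png

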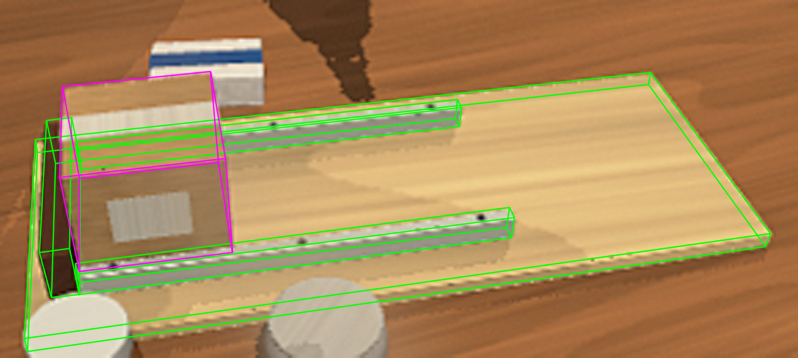

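View pics/side_f.png

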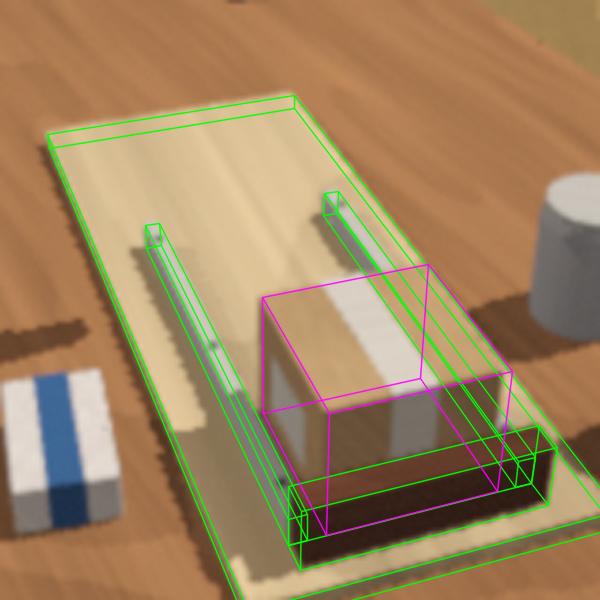

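View pics/wf.png

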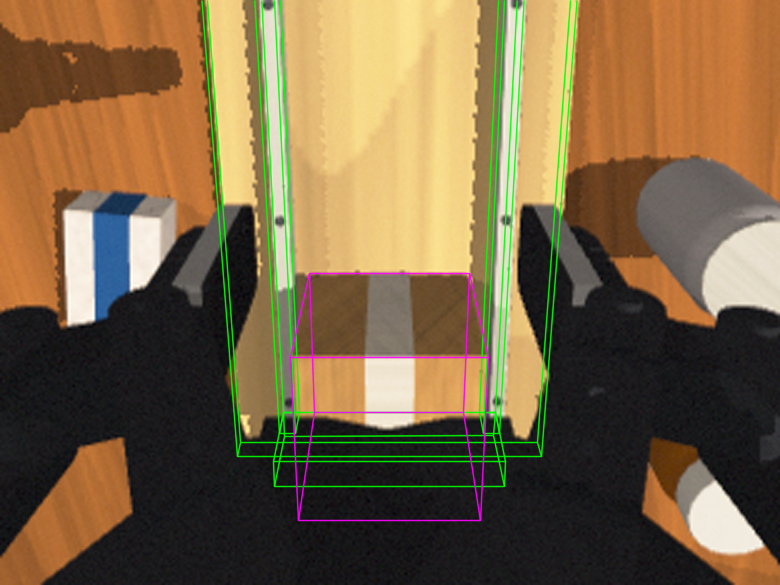

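The carton sits at the modelled home pose in all three overlays. It is straight and centred between the rails, the tin, jar and soap haven't moved, and the robot is clear.

```bash
python3 -c "
from workcell import *
print(job_done())"
```

```text
the job is handed in; nothing more can be done
None
```

The carton is home against the end stop, and the job was handed in at about 11 s. No verdict is reported back. I pushed the back face with two fingertips held 60 mm apart, bringing it straight on the loading end and then down the lane, and backed the arm away.

**Start pose:** measured from all three cameras together, the carton was only about 0.02 rad crooked and 1 mm off the centre line. The far-end push was mostly a straight run, with one sideways correction of 1.5 mm.

**Contact with the stop:** the push force rose from about 3 N to 16 N while the tool stopped moving. The tool position at that moment puts the carton origin about 52 mm before the stop face, within measuring error of the 50 mm home value.

**Last pictures:** the carton matched the home outline in the scene and wrist views, straight and centred to about 1 mm with clear gaps to both rails. The tin, jar and soap looked unmoved, and the tool was 0.25 m up, touching nothing.

**Disagreements:** the hand-picked image points fit the model to about 0.8 px RMS. In the side view the carton outline ran 1–2 px (a few mm) off its real edges, more than in the other two. I went by the wrist view and the contact force where they differed.

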